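Refit and lock the inlet-filter cover of a bench vacuum pump

TASK

The filter cartridge in the vacuum pump's inlet canister has been changed: put the round cover back on the canister so that it sits flat on the rim, then push its wing stud down through the slot and give it a quarter turn clockwise until its cross-bar catches and stays down by itself. Feel for the slot, press with no more than about 30 N and do not force the stud past its end stop; leave the bottle, the cup and the jar where they stand.

Things in the scene. Friction and masses are not known exactly. Their poses are not given: they have to be found in the camera images.
- canister: Open inlet-filter canister of a vacuum pump, fixed to the bench: upright aluminium can 128 mm across outside, 112 mm inside, flat rim 90 mm up, two small lugs outside the rim on its x axis. Origin: can's axis at bench level, z up. The green pump, 120 mm high (carrying handle 144 mm), begins 100 mm off towards +y. A new filter cartridge is already inside.
- slot (a point): Fixed nominal point on the can's axis, 75.5 mm above its origin, same axes. Here sits the floating steel receptacle, 36 x 32 mm, with a slot 26 x 7 mm through its 3.5 mm top plate. The nominal slot line is x; the real slot is turned up to 30 degrees either way and its top face is up to 4 mm higher or lower, which no pose tells: feel for it, or look.
- cam (a point): Fixed nominal point 10 mm under slot, in the blind receptacle; its hard bottom is 11.6 mm under the top face. Turning clockwise seen from above, the whole cross-bar must pass under cam humps that reach 6 mm below the top face; at the quarter turn (10 degrees play each way) it meets end stops, and there are notches 2.5 mm deep in which the spring lifts and holds it.
- cover: Loose round aluminium cover, 0.3 to 0.45 kg with its stud. Origin: centre of its underside, z up. Rubber spigot 106 mm across, 10 mm high, foot chamfered 3 mm, goes into the can; above it a disc 132 mm across, 6 mm thick rests on the rim. Seated, its origin is 80 mm above the canister's. Round: its yaw does not matter.
- stud: Captive stud on the cover's axis. Origin: top face of its steel flange (34 mm across, 4 mm thick), 50 mm above the cover's origin when up; z up. The black wing to grip stands on it: 40 mm along x, 10 mm along y, 24 mm high. A steel cross-bar 22 x 4 x 4 mm lies parallel to the wing, centre 47 mm below the origin. Turns without end in the cover, which can be lifted by it.
- stud_press (a joint): how far the stud is pushed down in the cover, m: 0 up, most 0.024. Spring 4 N at 0, 0.35 N more per mm. With the cover seated: bar stopped on the receptacle's top beside the slot 0.0015 to 0.0095; just clear under the humps 0.0115 to 0.0195, on the hard bottom 1.6 mm beyond that; caught and let go 0.009 to 0.017.
- bottle: loose white plastic bottle with red cap, 68 mm across, 170 mm high, origin under its centre; leave it alone
- cup: loose white plastic cup, 72 mm across, 85 mm high, origin under its centre; leave it alone
- jar: loose grey plastic jar with red lid, 64 mm across, 85 mm high, origin under its centre; leave it alone
Things that resemble listed ones, but are neither listed nor needed, are in the scene too. There is more than one size of the cover; the job needs the largest.

How it is judged (in metres and radians):
On the way, in this order (a step that is already met when the one before it is completed fails the run):
1. the cover sits flat on the canister's rim with its stud still up (z of cover in the frame of canister below 0.082 m and horizontal distance between cover and canister below 0.004 m and angle between cover's own z axis and vertical below 0.03 rad and value of joint stud_press below 0.006 m), for 0.1 s.
2. the stud is pushed down so that its cross-bar is in the slot, before the turn (distance between cross_bar and cup_bottom below 0.0095 m and angle between the x axis of stud and the x axis of canister, either way round below 0.9 rad and z of cover in the frame of canister below 0.082 m), for 0.05 s.
At the end, for the whole second after the job is handed in: Cover seated on the canister (height within 2 mm, centred within 4 mm, tilt under 0.03 rad); the stud let go and staying down in the receptacle, its wing over 46 degrees from the canister's x axis, its cross-bar pressing up in the catch notches; all at rest (z of cover in the frame of canister between 0.078 and 0.082 m and horizontal distance between cover and canister below 0.004 m and angle between cover's own z axis and vertical below 0.03 rad and linear speed of cover below 0.02 m/s and angle between the x axis of stud and the x axis of canister, either way round above 0.8 rad and distance between cross_bar and cup_bottom below 0.0095 m and (contact force between cross_bar and notch_roof_a above 0.5 N or contact force between cross_bar and notch_roof_b above 0.5 N)); the robot touches nothing.
It fails at once if the stud is pressed with more than about 30 N: 20 N on the receptacle's bottom, besides the spring's 8 to 12 N, or 30 N on its slotted top plate (contact force between stud and cup_bottom above 20 N or contact force between stud and notch_roof_a above 30 N or contact force between stud and notch_roof_b above 30 N).
It fails at once if the stud is forced past its end stop (over 40 N on a stop) (contact force between stud and end_stop_a above 40 N or contact force between stud and end_stop_b above 40 N).
It fails at once if a bystander is moved by more than 15 mm or tipped (distance of any of bottle, cup, jar from where it was at the start of the episode above 0.015 m or angle between any of bottle, cup, jar's own z axis and vertical above 0.2 rad).
It also fails if it takes over 72 s, if anything falls off the work surface, if the arm or the gripper's body presses on something with over 40 N, if the wrist force passes 120 N, or if a joint passes its speed limit or range.

ROBOT

A 6-joint arm with a two-finger parallel gripper is mounted at the origin on the work surface. World frame = base frame: x ahead of the robot, y to its left, z up, the work surface at z = 0. Lengths are in m, angles in degrees, forces in N, time in s.
With the tool pointing down it reaches from about 0.25 to 0.85 m from the base axis. Payload 12.5 kg.
Tool frame: the origin (TCP) lies at the very end of the fingers, on their centre line; the grasp point (between the pads) lies 19 mm behind it; z points along the fingers, y is the line along which they close (so a half turn about z gives the same grasp; the last joint's range is limited). The gripper opens to 93 mm and grips with 3 to 60 N. Pads are 15 mm wide; open, the fingers measure 128 mm over their backs; the gripper's body (75 mm by 188 mm) begins 65 mm behind the grasp point.
Start: joints at [-78.014, 20.094, 94.641, -0, 65.266, -4.847], TCP at [0.159, -0.526, 0.19] pointing down, gripper open.
Joint ranges: [-157.81, 157.81], [-45, 120.19], [0.68, 151.7], [-89.99, 269.99], [4.06, 180], [-164.3, 164.3]. Speed limits (degrees/s): [127.2, 127.2, 159.86, 180, 180, 180].

INTERFACE

Orientations are given as a 3x3 rotation matrix whose columns are the frame's x, y, z axes.
In Python, from bench import bot gives the robot as it stands.
- The arm moves only by the shell command python3 -m creep 'ROWS'. ROWS is JSON, a list of rows, each a list of 7 numbers: the shift along the tool's x, y, z in mm, then the turn, a rotation vector about the tool's x, y, z in degrees, then the gripper's target within -1 to 1 (fully open at 1, half-way at 0, shut at -1). In form: [[dx, dy, dz, ax, ay, az, fingers], ...]. A call has 1 to 12 rows; each row shifts and turns the commanded pose from where the row before left it, along the tool's axes as they then stand; what a row does not reach is not made up. A row lasts 1/8 s, in which the tool goes at most 62.5 mm and 10.7 degrees, less where a joint would pass 70% of its speed; a pose out of reach is approached as far as the arm can. A call is refused whole if a number of a shift passes 62.5 or a number of a turn 10.7, either way. A call with a gripper value outside its range is refused whole. The fingers move at their own pace and stop on an object; the grip force is fixed at half the most. Time passes only in rows, so rows that do not move let the fingers close. It gives the time, the measured TCP pose, the force, the opening and the grip force at its end, in the units of the state.
- bot.read_state(): the state, without advancing time (a new reading comes with each control period).
- bot.get_image(name): name is "scene" or "top" or "wrist"; returns the picture (420x560x3 uint8, blue, green, red); there is no depth.
- bot.get_calibration(name): a dict with "intrinsics" (3x3 intrinsics, pixels), "pose" (4x4, takes a point from camera to world coordinates). Camera axes: x right, y down, z forward; pixel columns grow to the right and rows downward; lengths in m; the calibration is good to about 2 mm. The wrist camera is an equidistant fisheye: a pixel r from the principal point sees the ray r / f radians off the axis. A picture is of the moment at which its call begins: read the wrist's pose just before it. get_calibration takes no time and is no camera call; for the wrist camera it gives the pose at the moment of the call.
- bot.close_job(): hands the job in; it is judged then, once.
Trained networks look in the newest picture that a camera, given by its name, has taken for a name from the list of things; names that differ only in an ending like _2 or _b are one class to them, and where a whole thing is asked for, a point or a joint stands for the part that bears it (a point fixed in the world has none). Each returns a list of dicts, best first, with "confidence" (0 to 1); they miss things now and then, are a little off and sometimes report something else, mostly with a low value. They report only what shows in the picture. A call takes as long as a camera call. They do not tell look-alikes from the thing itself.
- bot.trace(camera, thing): "pixels" (420x560 bool, what is visible of it) and "bbox" ([left, top, right, bottom] in pixels, round what is visible of it).
- bot.landmark_of(camera, thing): "point" ([column, row] in pixels: a listed point, or the origin of a listed thing).
The state is a dict: "t": time; "joint_pos": joint angles; "dq": joint speeds; "joint_torque": joint torques, N m; "ee_pos": TCP position; "orientation": TCP orientation; "contact_force": force on the tool from outside, world axes, zero at the start; "torque": the same for the moment, N m; "width": finger opening in m; "finger_force": force on a finger pad.
Only numpy, scipy, OpenCV 4.12 (cv2) and the standard library are available. Lean on these libraries where they do the work, as an engineer would, in place of code of your own. Each camera call takes 0.05 s, during which the arm holds its last target. There are 200 camera calls.

## Working session

There is one attempt and no reset: what is moved stays moved. The work goes in short steps, Python scripts to look and compute and a shell command to move; the robot and the scene stay as the last step left them, time stands still between calls to the robot, and variables do not carry over. Pictures are saved under pics/ and viewed, at most 10 in all, crops included, and the job is handed in when it is done.

```bash
ls; mkdir -p pics; cat > h.py <<'E'
import numpy as np, cv2
from bench import bot
def ray(cam,px,cal=None):
    c=cal or bot.get_calibration(cam); K=np.array(c["intrinsics"]);T=np.array(c["pose"])
    x=(px[0]-K[0,2])/K[0,0]; y=(px[1]-K[1,2])/K[1,1]
    if cam=="wrist":
        r=np.hypot(x,y); d=np.array([x/r*np.sin(r),y/r*np.sin(r),np.cos(r)]) if r>1e-9 else np.array([0,0,1.])
    else: d=np.array([x,y,1.]); d/=np.linalg.norm(d)
    return T[:3,3],T[:3,:3]@d
def tri(rs):
    A=np.zeros((3,3));b=np.zeros(3)
    for o,d in rs:
        P=np.eye(3)-np.outer(d,d);A+=P;b+=P@o
    p=np.linalg.solve(A,b); return p,[float(np.linalg.norm((np.eye(3)-np.outer(d,d))@(p-o))) for o,d in rs]
def atz(cam,px,z,cal=None):
    o,d=ray(cam,px,cal); return o+d*(z-o[2])/d[2]
E
python3 - <<'E'
from h import *
ims={}
for c in ["scene","top","wrist"]:
    ims[c]=bot.get_image(c); cv2.imwrite(f"pics/{c}0.png",ims[c])
    for th in ["canister","cover","stud","slot","bottle","cup","jar"]:
        for l in bot.landmark_of(c,th)[:4]:
            print(c,th,np.round(l["point"],1),round(l["confidence"],2), end=" ; ")
        print()
cv2.imwrite("pics/a.png",cv2.resize(np.hstack([ims["scene"],ims["top"]]),(800,300)))
print(bot.read_state())
E
```

```text
pics
scene canister [361.2 299.3] 0.91 ; 
scene cover [254.  215.5] 0.93 ; scene cover [201.7 260.5] 0.92 ; scene cover [350.6 218.8] 0.62 ; 
scene stud [199.6 250. ] 0.73 ; scene stud [349.7 206.3] 0.63 ; 
scene slot [367.3 267.4] 0.88 ; 
scene bottle [197.6 176.9] 0.68 ; 
scene cup [214.2 308.1] 0.87 ; scene cup [275.9 161.2] 0.49 ; 
scene jar [275.5 161.5] 0.83 ; 
top canister [156.7 231.8] 0.6 ; 
top cover [247.7 308.1] 0.87 ; top cover [319.9 226.6] 0.78 ; top cover [289.6 144.1] 0.56 ; 
top stud [249.7 310.4] 0.65 ; top stud [289.7 136.4] 0.58 ; top stud [322. 222.] 0.5 ; 
top slot [147.6 225.3] 0.61 ; 
top bottle [423.8 214.2] 0.84 ; 
top cup [230.7 124.3] 0.93 ; 








{'t': 1.2, 'joint_pos': array([-7.80133967e+01,  2.00940385e+01,  9.46395625e+01, -5.48438808e-04,
        6.52655197e+01, -4.84914013e+00]), 'dq': array([-0.0132181 , -0.110229  , -0.08660042,  0.06646819, -0.03093407,
        0.03894658]), 'joint_torque': array([-1.60887466e-03, -4.97253156e+01, -2.85487461e+01,  6.99207745e-02,
        2.20667257e-02, -6.97778688e-06]), 'ee_pos': array([ 0.15930025, -0.52642524,  0.18963932]), 'orientation': array([[ 9.57137842e-01,  2.89632789e-01, -5.31717285e-06],
       [ 2.89632789e-01, -9.57137841e-01, -1.68172213e-05],
       [-9.96008603e-06,  1.45563713e-05, -1.00000000e+00]]), 'contact_force': array([-0.01819335,  0.12459682, -0.23598226]), 'torque': array([-0.01730503, -0.01023796,  0.04516768]), 'finger_force': 0.0, 'width': 0.09315990012904207}
```

View pics/top0.png

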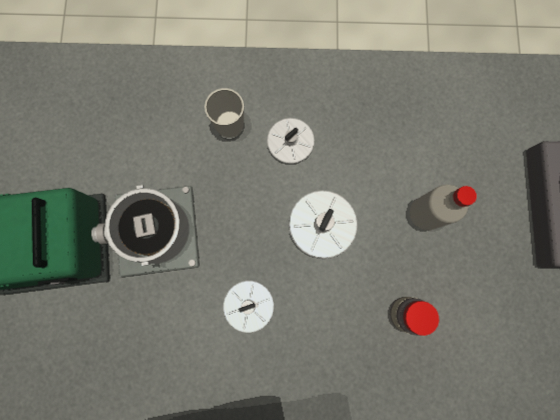

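View pics/scene0.png

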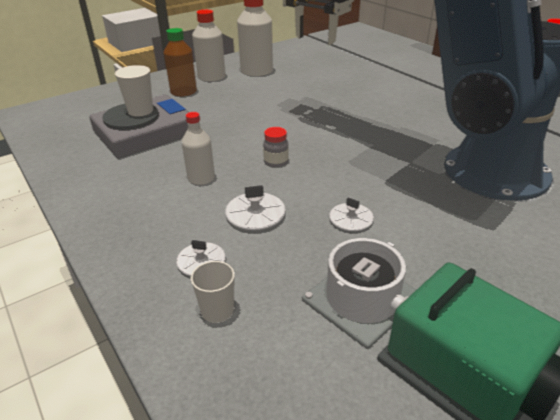

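The top view shows the canister at about (146,225) with the pump to its left, and the large cover at (323,224). The small look-alike covers are at (290,140) and (248,306). The cup is at (226,112), the bottle at (440,205) and the jar at (415,317). The scene view agrees: canister at (366,275), large cover at (255,211).

```bash
python3 - <<'E'
from h import *
S={}
for c in ["scene","top"]:
    im=bot.get_image(c)
    for th in ["cover","stud","canister"]:
        for t in bot.trace(c,th)[:4]:
            m=t["pixels"].astype(np.uint8)
            cs=max(cv2.findContours(m,0,1)[0],key=len)
            e=cv2.fitEllipse(cv2.convexHull(cs)) if len(cs)>5 else None
            print(c,th,t["bbox"],round(t["confidence"],2),int(m.sum()),np.round(np.hstack([e[0],e[1],e[2]]),1) if e else "")
    T=np.array(bot.get_calibration(c)["pose"]);print(np.round(T,3).tolist())
print("cover disc top", tri([ray("top",(323,224)),ray("scene",(255.5,211))]))
print("slot",tri([ray("top",(144.5,225)),ray("scene",(366.5,267.5))]))
for n,p in dict(cover=(323,224),can=(142,226),slot=(144.5,225),cup=(226,128),bottle=(424,214),jar=(402,314)).items(): print(n,np.round(atz("top",p,.0),3),np.round(atz("top",p,.09),3))
E
```

```text
scene cover [330.0, 197.6, 374.6, 231.9] 0.95 1031 [351.4 215.   32.1  43.2 100.4]
scene cover [227.9, 186.4, 283.2, 230.4] 0.72 1915 [255.5 208.3  44.5  59.3  83.6]
scene cover [243.9, 185.3, 264.7, 208.4] 0.67 307 [254.5 195.2  18.1  27.7 174.7]
scene cover [178.3, 240.5, 227.0, 277.2] 0.56 992 [200.8 258.7  37.2  47.9  88.2]
scene stud [243.0, 187.8, 263.9, 207.0] 0.81 314 [254.  195.2  18.7  27.8   1.5]
scene stud [192.6, 241.0, 208.1, 259.9] 0.79 174 [199.9 247.5  13.4  21.1 169.5]
scene stud [347.3, 198.4, 360.9, 214.9] 0.66 156 [352.5 206.2  14.1  18.  168.6]
scene stud [226.6, 187.5, 284.2, 231.3] 0.49 2003 [255.5 208.4  45.6  59.6  84.1]
scene canister [301.1, 236.0, 559.4, 420.0] 0.64 27209 [443.  329.7 141.9 300.3 115.2]
[[-0.814, 0.365, -0.452, 1.003], [0.581, 0.49, -0.65, 0.501], [-0.016, -0.792, -0.61, 0.638], [0.0, 0.0, 0.0, 1.0]]
top cover [221.0, 280.3, 275.7, 331.7] 0.78 2127 [248.6 306.2  51.   52.9  19.8]
top cover [287.8, 190.6, 359.1, 259.9] 0.7 3633 [322.9 224.6  66.7  69.  118.2]
top cover [269.1, 119.9, 315.8, 162.3] 0.6 1662 [290.6 140.6  44.9  46.7  89.7]
t
[... 240 characters left out ...]
canister [0.0, 184.1, 195.6, 294.9] 0.6 17192 [ 60.  238.9 104.  372.8  85.2]
[[0.018, -0.985, 0.172, 0.468], [-1.0, -0.02, -0.01, -0.119], [0.014, -0.172, -0.985, 0.761], [0.0, 0.0, 0.0, 1.0]]
cover disc top (array([ 0.57581907, -0.20810294,  0.00986034]), [0.00045011610248934776, 0.00045011610248948616])
slot (array([0.5579152 , 0.11243368, 0.07770796]), [0.0005318786460348943, 0.0005318786460348653])
cover [ 0.578 -0.21   0.   ] [ 0.565 -0.199  0.09 ]
can [0.566 0.143 0.   ] [0.555 0.112 0.09 ]
slot [0.569 0.138 0.   ] [0.557 0.108 0.09 ]
cup [ 0.771 -0.011  0.   ] [ 0.735 -0.024  0.09 ]
bottle [ 0.602 -0.409  0.   ] [ 0.586 -0.375  0.09 ]
jar [ 0.409 -0.359  0.   ] [ 0.416 -0.331  0.09 ]
```

```bash
python3 -m creep '[[0,0,-40,0,0,0,1],[45,-17,-5,0,0,-6,1],[45,-17,-5,0,0,0,1],[45,-17,-5,0,0,0,1],[45,-17,-5,0,0,0,1],[45,-17,0,0,0,0,1],[45,-17,0,0,0,0,1],[45,-17,0,0,0,0,1],[45,-17,0,0,0,0,1],[45,-17,0,0,0,0,1],[45,-17,0,0,0,0,1]]'; python3 -m creep '[[0,0,0,0,0,-10.6,1],[0,0,0,0,0,-10.6,1],[0,0,0,0,0,-10.6,1],[0,0,0,0,0,-10.6,1],[0,0,0,0,0,-10.6,1],[0,0,0,0,0,-10.6,1],[0,0,0,0,0,-10.6,1],[0,0,0,0,0,-10.6,1],[0,0,0,0,0,-10.6,1],[0,0,0,0,0,-10.6,1],[0,0,0,0,0,-10.6,1],[0,0,0,0,0,-10.6,1]]'
python3 - <<'E'
from h import *
s=bot.read_state();R=s["orientation"];print(s["t"],s["ee_pos"],np.degrees(np.arctan2(R[1,0],R[0,0])),s["joint_pos"])
c=bot.get_calibration("wrist");print(np.round(c["pose"],3),c["intrinsics"])
cv2.imwrite("pics/w1.png",bot.get_image("wrist"))
for th in ["cover","stud","canister","slot"]:
    for l in bot.trace("wrist",th)[:3]: print(th,"tr",l["bbox"],l["confidence"])
    for l in bot.landmark_of("wrist",th)[:3]: print(th,l["point"],l["confidence"])
E
```

```text
t: 2.98
ee_pos: [0.5124, -0.1977, 0.2497]
orientation: [[0.922, 0.388, 0.0], [0.388, -0.922, -0.0], [0.0, 0.0, -1.0]]
contact_force: [-0.2, -0.4, 1.2]
width: 0.0934
finger_force: 0.0
t: 4.47
ee_pos: [0.5113, -0.1989, 0.2496]
orientation: [[-0.869, 0.494, -0.0], [0.494, 0.869, 0.0], [0.0, 0.0, -1.0]]
contact_force: [-0.1, -0.7, -0.2]
width: 0.0933
finger_force: 0.0
4.475 [ 0.51130658 -0.19892946  0.24962813] 150.38126435091942 [-2.61211906e+01  1.67924353e+01  9.05055554e+01  3.60178514e-04
  7.27045407e+01 -8.65025620e+01]
[[ 0.494  0.844  0.209  0.454]
 [ 0.87  -0.479 -0.119 -0.167]
 [ 0.     0.241 -0.971  0.445]
 [ 0.     0.     0.     1.   ]] [[325.1922621    0.         282.74450426]
 [  0.         325.1922621  204.27823819]
 [  0.           0.           1.        ]]
cover tr [251.5, 171.7, 347.9, 260.8] 0.96
cover tr [411.3, 0.0, 560.0, 172.8] 0.61
cover tr [296.4, 40.1, 366.7, 101.6] 0.6
cover [300.9, 214.8] 0.95
cover [332.9, 69.3] 0.61
stud tr [288.6, 209.7, 315.7, 245.6] 0.59
stud tr [327.0, 53.9, 347.2, 74.6] 0.51
stud [302.3, 224.1] 0.87
stud [335.7, 60.8] 0.73
canister tr [416.0, 0.0, 560.0, 176.0] 0.62
canister tr [106.5, 150.4, 165.2, 204.8] 0.24
canister [476.0, 103.0] 0.74
slot tr [414.0, 0.0, 560.0, 171.6] 0.72
slot [500.2, 101.3] 0.97
```

View pics/w1.png

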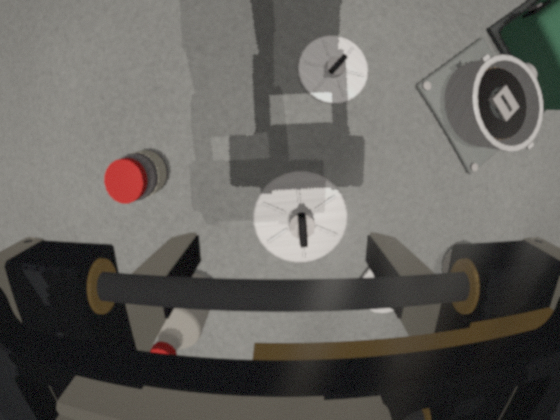

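The wrist view shows the big cover at (300,217), its black wing from (301,212) to (304,247), and the canister rim centred on (508,102) with the slot plate inside.

```bash
python3 - <<'E'
from h import *
im=bot.get_image("wrist");top=bot.get_image("top")
def dark(im,x0,y0,x1,y1,th=60):
    g=cv2.cvtColor(im,cv2.COLOR_BGR2GRAY)[y0:y1,x0:x1]; m=(g<th).astype(np.uint8)
    n,l,st,ce=cv2.connectedComponentsWithStats(m); k=1+np.argmax(st[1:,4]); 
    pts=np.argwhere(l==k)[:,::-1]+[x0,y0]; return pts.astype(np.float32)
pw=dark(im,285,200,320,255);pt=dark(top,305,200,345,240)
rw=cv2.minAreaRect(pw);rt=cv2.minAreaRect(pt);print(rw,rt)
# flange/disc centre
t=[x for x in bot.trace("wrist","cover") if x["bbox"][0]<260][0]
e=cv2.fitEllipse(cv2.convexHull(max(cv2.findContours(t["pixels"].astype(np.uint8),0,1)[0],key=len)));print(e)
print("disc",tri([ray("wrist",e[0]),ray("top",(323,224.5)),ray("scene",(255.5,211))]))
print("wing mid",tri([ray("wrist",rw[0]),ray("top",rt[0]),ray("scene",(254.2,192))]))
for cam,pts in (("wrist",pw),("top",pt)):
    P=np.array([atz(cam,p,.068)[:2] for p in pts]); r=cv2.minAreaRect((P*1000).astype(np.float32)); u,s,v=np.linalg.svd(P-P.mean(0)); print(cam,r,np.degrees(np.arctan2(v[0,1],v[0,0])))
# slot and can
print("slot",tri([ray("wrist",(506,102)),ray("top",(144.5,225)),ray("scene",(366.5,267.5))]))
print("rim",tri([ray("wrist",(508,102)),ray("top",(142,226)),ray("scene",(367,268))]))
E
```

```text
((302.861572265625, 228.89231872558594), (32.497100830078125, 5.953666687011719), 82.87498474121094) ((333.0, 219.5), (39.0, 22.0), 90.0)
((300.0424499511719, 216.17294311523438), (90.80884552001953, 94.65757751464844), 72.11961364746094)
disc (array([ 0.57508476, -0.20831526,  0.00923525]), [0.00034096065641802477, 0.0002482576436159146, 9.811401715296343e-05])
wing mid (array([ 0.5762121 , -0.21329918,  0.05928177]), [0.005080793173809604, 0.007396998179651214, 0.0033456248857442607])
wrist ((574.703369140625, -207.53543090820312), (7.171644687652588, 41.918174743652344), 67.6253662109375) -23.91400622292528
top ((576.604248046875, -218.67794799804688), (70.57968139648438, 39.25656509399414), 1.1349924802780151) 169.33605738717154
slot (array([0.55867327, 0.11247252, 0.07830027]), [0.0011412809245229486, 0.0007208306395410979, 0.0009952536422392455])
rim (array([0.55865502, 0.11523114, 0.07941586]), [0.002254321420693468, 0.002461817937704805, 0.00026569936709408657])
```

```bash
python3 -m creep '[[-20,7.7,20,0,0,-3.3,1],[-20,7.7,20,0,0,-3.3,1],[-20,7.7,20,0,0,0,1],[0,0,20,0,0,0,1],[0,0,10,0,0,0,1],[0,0,0,0,0,0,1]]'
python3 - <<'E'
from h import *
s=bot.read_state();R=s["orientation"];print(s["t"],s["ee_pos"],np.degrees(np.arctan2(R[1,0],R[0,0])),s["joint_pos"])
im=bot.get_image("wrist");cv2.imwrite("pics/w2.png",im)
c=bot.get_calibration("wrist");T=np.array(c["pose"]);K=c["intrinsics"]
p=T[:3,:3].T@(s["ee_pos"]-T[:3,3]);a=np.arctan2(np.hypot(p[0],p[1]),p[2]);print("tcp px",K[0,2]+K[0,0]*a*p[0]/np.hypot(p[0],p[1]),K[1,2]+K[0,0]*a*p[1]/np.hypot(p[0],p[1]))
for th in ["cover","stud","canister","slot"]:
    for l in bot.trace("wrist",th)[:3]: print(th,"tr",l["bbox"],l["confidence"])
E
```

```text
t: 5.82
ee_pos: [0.575, -0.2052, 0.1594]
orientation: [[-0.918, 0.397, -0.001], [0.397, 0.918, 0.0], [0.001, 0.0, -1.0]]
contact_force: [-0.5, -0.3, 0.0]
width: 0.0928
finger_force: 0.0
5.825 [ 0.57495871 -0.20517488  0.1593923 ] 156.61499813365612 [-2.40075506e+01  2.81258647e+01  8.69645275e+01  8.43668794e-05
  6.49566313e+01 -9.06225842e+01]
tcp px 283.41108885369147 229.7664876386987
cover tr [352.1, 266.1, 394.2, 325.6] 0.86
cover tr [221.3, 128.5, 343.1, 247.4] 0.83
cover tr [294.4, 0.0, 382.2, 47.6] 0.68
stud tr [332.1, 1.1, 353.7, 11.6] 0.85
stud tr [263.5, 175.3, 296.9, 223.6] 0.71
canister tr [439.5, 0.0, 559.9, 161.4] 0.86
slot tr [436.0, 0.0, 560.0, 160.4] 0.58
```

View pics/w2.png

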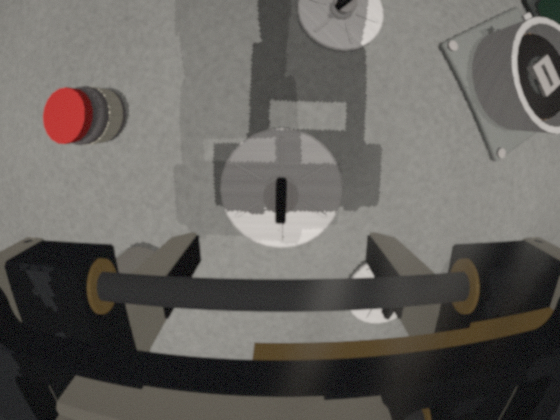

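The wing runs from (282,178) to (281,222), vertical in the picture and centred between the fingers. Next I compute the remaining offset and the wing's height.

```bash
python3 - <<'E'
from h import *
s=bot.read_state();R=s["orientation"]
im=bot.get_image("wrist");g=cv2.cvtColor(im,cv2.COLOR_BGR2GRAY)[165:235,265:300]
n,l,st,ce=cv2.connectedComponentsWithStats((g<35).astype(np.uint8));k=1+np.argmax(st[1:,4]);pts=np.argwhere(l==k)[:,::-1]+[265,165]
print(st[k])
P=np.array([atz("wrist",p,.070) for p in pts]);r=cv2.minAreaRect((P[:,:2]*1000).astype(np.float32));u,ss,v=np.linalg.svd(P[:,:2]-P[:,:2].mean(0))
print(r,np.degrees(np.arctan2(v[0,1],v[0,0])))
t=[x for x in bot.trace("wrist","cover") if x["bbox"][0]<260][0]
e=cv2.fitEllipse(cv2.convexHull(max(cv2.findContours(t["pixels"].astype(np.uint8),0,1)[0],key=len)))
d=atz("wrist",e[0],.014);print("disc",d,tri([ray("wrist",e[0]),ray("top",(323,224.5)),ray("scene",(255.5,211))]))
sc=bot.get_image("scene");gs=cv2.cvtColor(sc,cv2.COLOR_BGR2GRAY)[183:205,240:268]
n,l2,st2,ce2=cv2.connectedComponentsWithStats((gs<40).astype(np.uint8));k2=1+np.argmax(st2[1:,4]);print(st2[k2],ce2[k2]+[240,183])
print("wing",tri([ray("wrist",pts.mean(0)),ray("scene",ce2[k2]+[240,183])]))
for p in (P.mean(0),d): print(R.T@(p-s["ee_pos"])*1000)
E
```

```text
[ 11  12  10  44 349]
((574.7637329101562, -207.79342651367188), (7.844829559326172, 39.82064437866211), 63.62032699584961) -25.21999412285659
disc [ 0.57415363 -0.20728478  0.014     ] (array([ 0.57515686, -0.20808675,  0.00945663]), [0.000478852957802033, 0.0003630197605625772, 0.00013878702230051934])Traceback (most recent call last):
  File "<stdin>", line 12, in <module>
    return _wrapfunc(a, 'argmax', axis=axis, out=out, **kwds)
    return bound(*args, **kwds)
ValueError: attempt to get argmax of an empty sequence
```

Wing length at the assumed 70 mm height comes out at 39.8 mm, so the height is confirmed. Centre is (0.5747, -0.2078), and I need a small correction of -1, -2.5 mm and 1.7°.

```bash
python3 -m creep '[[-1,-2.5,20,0,0,1.7,1],[0,0,25,0,0,0,1],[0,0,25,0,0,0,1],[0,0,18,0,0,0,1],[0,0,10,0,0,0,1],[0,0,6,0,0,0,1],[0,0,0,0,0,0,1],[0,0,0,0,0,0,0]]'
python3 -m creep '[[0,0,0,0,0,0,-0.5],[0,0,0,0,0,0,-1],[0,0,0,0,0,0,-1],[0,0,0,0,0,0,-1],[0,0,0,0,0,0,-1],[0,0,0,0,0,0,-1]]'
```

```text
t: 7.22
ee_pos: [0.5756, -0.2081, 0.0563]
orientation: [[-0.906, 0.424, 0.001], [0.424, 0.906, -0.0], [-0.001, 0.0, -1.0]]
contact_force: [0.1, -0.1, 0.5]
width: 0.0873
finger_force: 0.0
t: 7.98
ee_pos: [0.5752, -0.2079, 0.0556]
orientation: [[-0.906, 0.424, 0.0], [0.424, 0.906, 0.0], [-0.0, 0.0, -1.0]]
contact_force: [-0.5, -0.2, -0.3]
width: 0.0279
finger_force: 0.0
```

```bash
python3 -m creep '[[0,0,0,0,0,0,-1],[0,0,0,0,0,0,-1],[0,0,0,0,0,0,-1],[0,0,0,0,0,0,-1],[0,0,0,0,0,0,-1]]'; python3 -m creep '[[0,0,-10,0,0,0,-1],[0,0,-20,0,0,0,-1],[0,0,-30,0,0,0,-1],[0,0,-30,0,0,0,-1],[0,0,-40,0,0,0,-1],[0,0,-40,0,0,0,-1],[0,0,-10,0,0,0,-1],[0,0,0,0,0,0,-1],[0,0,0,0,0,0,-1]]'
```

```text
t: 8.6
ee_pos: [0.5751, -0.2079, 0.0556]
orientation: [[-0.906, 0.424, -0.0], [0.424, 0.906, 0.0], [0.0, 0.0, -1.0]]
contact_force: [-0.0, -0.1, -0.4]
width: 0.0004
finger_force: 0.0
t: 9.72
ee_pos: [0.5746, -0.2076, 0.2341]
orientation: [[-0.906, 0.424, -0.002], [0.424, 0.906, 0.001], [0.002, -0.0, -1.0]]
contact_force: [-0.1, -0.2, -0.8]
width: 0.0006
finger_force: 0.0
```

The fingers closed on nothing, so I look again.

```bash
python3 -m creep '[[0,0,-15,0,0,0,1],[0,0,0,0,0,0,1],[0,0,0,0,0,0,1],[0,0,0,0,0,0,1],[0,0,0,0,0,0,1],[0,0,0,0,0,0,1],[0,0,0,0,0,0,1]]'; python3 - <<'E'
from h import *
s=bot.read_state();print(s["ee_pos"],s["width"])
w=bot.get_image("wrist");sc=bot.get_image("scene");tp=bot.get_image("top")
a=cv2.resize(w[120:330,170:450],(400,300));b=cv2.resize(sc[150:270,170:330],(400,300),interpolation=2);c=cv2.resize(tp[170:275,255:395],(400,300),interpolation=2)
cv2.imwrite("pics/x3.png",np.vstack([np.hstack([a,b]),np.hstack([c,cv2.resize(w,(400,300))])]))
E
```

```text
t: 10.6
ee_pos: [0.5752, -0.2079, 0.2506]
orientation: [[-0.906, 0.424, -0.0], [0.424, 0.906, 0.0], [0.0, 0.0, -1.0]]
contact_force: [0.3, 0.5, -0.1]
width: 0.0659
finger_force: 0.0
[ 0.57516902 -0.2079101   0.25059404] 0.06590575337591244
```

View pics/x3.png

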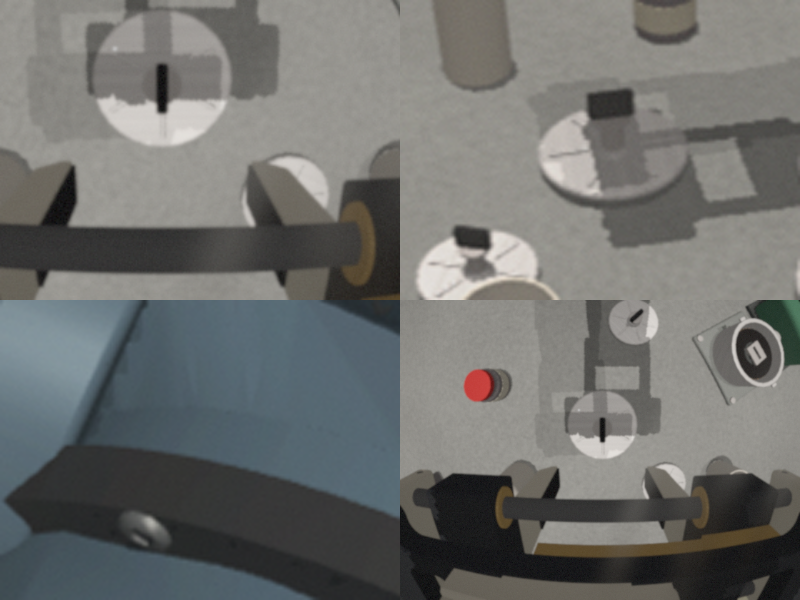

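The cover stands unchanged, with its wing at wrist pixel (283,182) and scene pixel (254.4,191). So I check the height properly.

```bash
python3 - <<'E'
from h import *
s=bot.read_state();R=s["orientation"]
print("wing w+s",tri([ray("wrist",(283.4,181.6)),ray("scene",(254.4,191.2))]))
cs=bot.get_calibration("wrist")
im=bot.get_image("wrist")
def wing(im,y0=150,y1=240):
    g=cv2.cvtColor(im,cv2.COLOR_BGR2GRAY)[y0:y1,265:300];n,l,st,ce=cv2.connectedComponentsWithStats((g<35).astype(np.uint8));k=1+np.argmax(st[1:,4]);return st[k]+np.array([265,y0,0,0,0]),ce[k]+[265,y0]
b,c=wing(im);print(b,c)
b2,c2=wing(cv2.imread("pics/w2.png"),165,235);print(b2,c2)
# calibration of w2: same relative camera; tool pose then
Tw=np.array(cs["pose"]);E=np.eye(4);E[:3,:3]=R;E[:3,3]=s["ee_pos"];X=np.linalg.inv(E)@Tw
y=np.radians(156.615);E2=np.eye(4);E2[:3,:3]=[[np.cos(y),np.sin(y),0],[np.sin(y),-np.cos(y),0],[0,0,-1]];E2[:3,3]=[.574959,-.205175,.159392]
cal2=dict(intrinsics=cs["intrinsics"],pose=E2@X)
print("X",np.round(X,3).tolist())
for a1,a2 in (((b[0]+b[2]/2,b[1]),(b2[0]+b2[2]/2,b2[1])),((b[0]+b[2]/2,b[1]+b[3]),(b2[0]+b2[2]/2,b2[1]+b2[3])),(c,c2)):
    print(tri([ray("wrist",a1),ray("wrist",a2,cal2)]), atz("wrist",a1,.07),atz("wrist",a2,.07,cal2))
E
```

```text
wing w+s (array([ 0.57609222, -0.2077505 ,  0.06324041]), [0.0006782331434102361, 0.0006782331434102844])
[280 166   7  32 160] [283.03125 181.14375]
[276 179  10  43 345] [280.55942029 199.21449275]
X [[0.001, -0.971, -0.241, 0.066], [1.0, 0.001, 0.0, -0.0], [0.0, -0.241, 0.971, -0.195], [0.0, 0.0, 0.0, 1.0]]
(array([ 0.56187195, -0.20146223,  0.04292108]), [0.00033118888446144663, 0.00033118888446145774]) [ 0.55891391 -0.19978573  0.07      ] [ 0.55761855 -0.19982384  0.07      ]
(array([ 0.5924129 , -0.21514559,  0.07562799]), [0.0002550113594431545, 0.00025501135944309343]) [ 0.59347419 -0.21590793  0.07      ] [ 0.59409037 -0.21562666  0.07      ]
(array([ 0.57669481, -0.20863799,  0.05864233]), [3.516905238221343e-05, 3.516905238218199e-05]) [ 0.57488789 -0.20784403  0.07      ] [ 0.57432645 -0.20749156  0.07      ]
```

```bash
python3 - <<'E'
from h import *
c=bot.get_calibration("scene");K=np.array(c["intrinsics"]);T=np.array(c["pose"])
def pj(p):
    q=K@(T[:3,:3].T@(np.array(p)-T[:3,3]));return q[:2]/q[2]
im=bot.get_image("scene");x0,y0,f=215,175,10
v=cv2.resize(im[175:235,215:295],None,fx=f,fy=f,interpolation=2)
C=np.array([.5757,-.2083]);a=np.radians(-25)
X=np.array([np.cos(a),np.sin(a)]);Y=np.array([-X[1],X[0]])
def dr(P,col):
    q=np.array([((pj(p)-[x0,y0]+.5)*f) for p in P]).astype(np.int32);cv2.polylines(v,[q],True,col,1)
for z in (.05,.074): dr([np.r_[C+sx*.02*X+sy*.005*Y,z] for sx,sy in((1,1),(1,-1),(-1,-1),(-1,1))],(0,0,255))
for r,z in ((.066,.016),(.066,.010),(.017,.05)): dr([np.r_[C+r*np.array([np.cos(t),np.sin(t)]),z] for t in np.linspace(0,6.28,60)],(0,200,0))
cv2.imwrite("pics/p.png",v)
E
```

```text
(no output)
```

View pics/p.png

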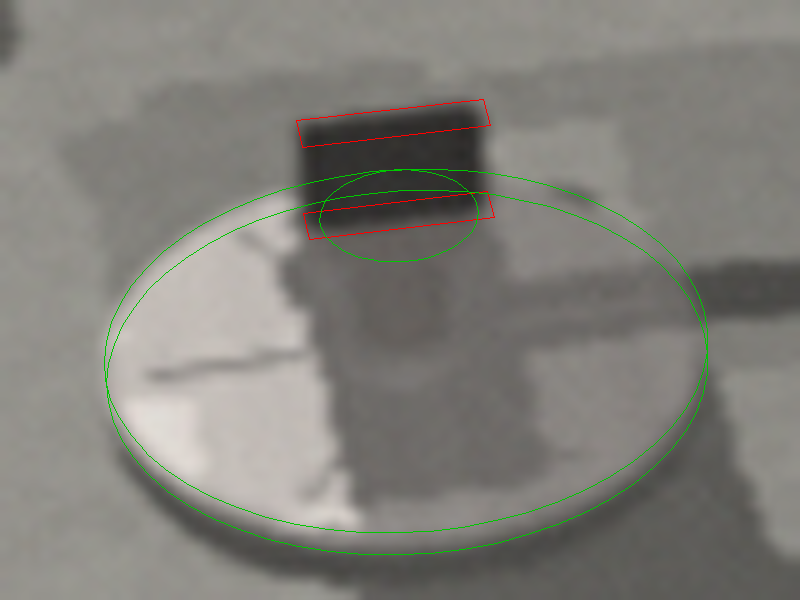

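The expected model fits the picture, with the wing at z 50–74 mm. In the wrist image the fingertips look about 30 mm short of the stated TCP. A lower close will settle it: width 34 mm would mean I gripped the flange, 10 mm the wing. The disc top is at 16 mm, so a TCP height of 30 mm is safe either way.

```bash
python3 -m creep '[[0,0,40,0,0,0,1],[0,0,50,0,0,0,1],[0,0,50,0,0,0,1],[0,0,40,0,0,0,1],[0,0,20,0,0,0,1],[0,0,10,0,0,0,1],[0,0,0,0,0,0,1]]'; python3 -m creep '[[0,0,5,0,0,0,1],[0,0,5,0,0,0,1],[0,0,0,0,0,0,1],[0,0,0,0,0,0,-1],[0,0,0,0,0,0,-1],[0,0,0,0,0,0,-1],[0,0,0,0,0,0,-1],[0,0,0,0,0,0,-1],[0,0,0,0,0,0,-1],[0,0,0,0,0,0,-1],[0,0,0,0,0,0,-1],[0,0,0,0,0,0,-1]]';python3 -m creep '[[0,0,0,0,0,0,-1],[0,0,0,0,0,0,-1],[0,0,0,0,0,0,-1]]'
```

```text
t: 11.72
ee_pos: [0.5755, -0.2081, 0.0412]
orientation: [[-0.906, 0.424, 0.001], [0.424, 0.906, -0.0], [-0.001, 0.0, -1.0]]
contact_force: [0.6, -0.2, 1.2]
width: 0.093
finger_force: 0.0
t: 13.22
ee_pos: [0.5752, -0.2079, 0.0306]
orientation: [[-0.906, 0.424, 0.0], [0.424, 0.906, 0.0], [-0.0, 0.0, -1.0]]
contact_force: [0.4, 0.1, -1.0]
width: 0.0096
finger_force: 30.0
t: 13.6
ee_pos: [0.5752, -0.2079, 0.0306]
orientation: [[-0.906, 0.424, 0.0], [0.424, 0.906, 0.0], [0.0, 0.0, -1.0]]
contact_force: [1.0, 0.1, -0.0]
width: 0.0097
finger_force: 30.0
```

The wing is gripped: width 9.6 mm at 30 N. So the finger ends really sit 20–30 mm behind the reported TCP, and I'll treat the cover origin as TCP − 30.6 mm. While lifting, I rectify the earlier pictures to get the canister centre and slot angle.

```bash
python3 -m creep '[[0,0,-5,0,0,0,-1],[0,0,-15,0,0,0,-1],[0,0,-30,0,0,0,-1],[0,0,-40,0,0,0,-1],[0,0,-40,0,0,0,-1],[0,0,-20,0,0,0,-1],[0,0,0,0,0,0,-1],[0,0,0,0,0,0,-1]]'
python3 - <<'E'
from h import *
X=np.array([[0.001,-0.971,-0.241,0.066],[1,0.001,0,0],[0,-0.241,0.971,-0.195],[0,0,0,1]])
def cal(y,p):
    y=np.radians(y);E=np.eye(4);E[:3,:3]=[[np.cos(y),np.sin(y),0],[np.sin(y),-np.cos(y),0],[0,0,-1]];E[:3,3]=p
    return E@X
cs=bot.get_calibration("wrist")
def rect(im,K,T,fish,z,c,f=3.6,n=400):
    K=np.array(K);T=np.array(T)
    j,i=np.meshgrid(np.arange(n),np.arange(n))
    # up=+x, left=+y
    P=np.stack([c[0]+(n/2-i)/f/1000,c[1]+(n/2-j)/f/1000,np.full((n,n),z)],-1)
    q=(P-T[:3,3])@T[:3,:3]
    if fish:
        r=np.hypot(q[...,0],q[...,1]);a=np.arctan2(r,q[...,2]);u=K[0,2]+K[0,0]*a*q[...,0]/r;v=K[1,2]+K[1,1]*a*q[...,1]/r
    else: u=K[0,2]+K[0,0]*q[...,0]/q[...,2];v=K[1,2]+K[1,1]*q[...,1]/q[...,2]
    return cv2.remap(im,u.astype(np.float32),v.astype(np.float32),2)
c=(.557,.112)
ct=bot.get_calibration("top");c0=bot.get_calibration("scene")
v=[]
rs=[]
for z in (.09,):
    for im,K,T,fi in ((cv2.imread("pics/w1.png"),cs["intrinsics"],cal(150.381,[.511307,-.198929,.249628]),1),(cv2.imread("pics/top0.png"),ct["intrinsics"],ct["pose"],0),):
        r=rect(im,K,T,fi,z,c);cv2.circle(r,(200,200),int(64*3.6),(0,0,255),1);rs.append(r)
row=np.hstack(rs)
rs=[]
for im,K,T,fi in ((cv2.imread("pics/w1.png"),cs["intrinsics"],cal(150.381,[.511307,-.198929,.249628]),1),(cv2.imread("pics/top0.png"),ct["intrinsics"],ct["pose"],0),(cv2.imread("pics/scene0.png"),c0["intrinsics"],c0["pose"],0)):
    r=rect(im,K,T,fi,.0755,c,4.5,266);cv2.line(r,(133,0),(133,266),(0,0,255),1);rs.append(r)
cv2.imwrite("pics/r.png",np.vstack([cv2.resize(row,(600,300)),cv2.resize(np.hstack(rs),(600,200))]))
E
```

```text
t: 14.6
ee_pos: [0.5746, -0.2077, 0.1798]
orientation: [[-0.906, 0.424, -0.001], [0.424, 0.906, 0.001], [0.001, -0.0, -1.0]]
contact_force: [0.1, -0.7, -4.1]
width: 0.0095
finger_force: 30.0
```

View pics/r.png

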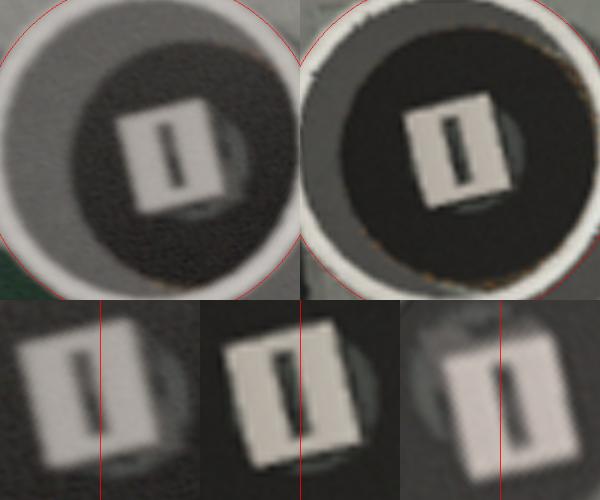

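The rectified views show the plate turned roughly +14°, with the slot visible. Next I get numeric values for the slot yaw and the rim centre.

```bash
cat > r.py <<'E'
from h import *
X=np.array([[0.001,-0.971,-0.241,0.066],[1,0.001,0,0],[0,-0.241,0.971,-0.195],[0,0,0,1]])
def cal(y,p):
    y=np.radians(y);E=np.eye(4);E[:3,:3]=[[np.cos(y),np.sin(y),0],[np.sin(y),-np.cos(y),0],[0,0,-1]];E[:3,3]=p
    return E@X
def rect(im,K,T,fish,z,c,f,n):
    K=np.array(K);T=np.array(T)
    j,i=np.meshgrid(np.arange(n),np.arange(n))
    P=np.stack([c[0]+(n/2-i)/f/1000,c[1]+(n/2-j)/f/1000,np.full((n,n),z)],-1)
    q=(P-T[:3,3])@T[:3,:3]
    if fish:
        r=np.hypot(q[...,0],q[...,1]);a=np.arctan2(r,q[...,2]);u=K[0,2]+K[0,0]*a*q[...,0]/r;v=K[1,2]+K[1,1]*a*q[...,1]/r
    else: u=K[0,2]+K[0,0]*q[...,0]/q[...,2];v=K[1,2]+K[1,1]*q[...,1]/q[...,2]
    return cv2.remap(im,u.astype(np.float32),v.astype(np.float32),2)
def wld(p,c,f,n): return c[0]+(n/2-p[1])/f/1000, c[1]+(n/2-p[0])/f/1000
E
python3 - <<'E'
from r import *
cs=bot.get_calibration("wrist");ct=bot.get_calibration("top");c0=bot.get_calibration("scene")
c=(.557,.112)
V=dict(wrist=(cv2.imread("pics/w1.png"),cs["intrinsics"],cal(150.381,[.511307,-.198929,.249628]),1),top=(cv2.imread("pics/top0.png"),ct["intrinsics"],ct["pose"],0),scene=(cv2.imread("pics/scene0.png"),c0["intrinsics"],c0["pose"],0))
out=[]
for k,a in V.items():
    r=cv2.cvtColor(rect(*a,.09,c,2.,360),cv2.COLOR_BGR2GRAY);out.append(r)
    # best concentric rings: mean brightness ring 57..63 mm minus rings 50..55 and 65..68
    best=[]
    for dx in np.arange(-10,10.1,.5):
        for dy in np.arange(-10,10.1,.5):
            w=lambda R:np.mean(r[(180-2*(dx+R*np.cos(T_))).astype(int),(180-2*(dy+R*np.sin(T_))).astype(int)].astype(float))
            T_=np.linspace(0,6.28,120)
            best.append((w(58)+w(60)+w(62)-1.5*w(54.5)-1.5*w(65.5),dx,dy))
    best.sort();print(k,"rim",best[-1],best[-4])
    r=cv2.cvtColor(rect(*a,.0755,c,6.,360),cv2.COLOR_BGR2GRAY)[30:330,30:330]
    m=(r>cv2.threshold(r,0,255,cv2.THRESH_OTSU)[0]).astype(np.uint8)
    n,l,st,ce=cv2.connectedComponentsWithStats(m);k_=1+np.argmin(np.hypot(*(ce[1:]-150).T)+1e3*(st[1:,4]<5000))
    cc=max(cv2.findContours((l==k_).astype(np.uint8),0,1)[0],key=len);mr=cv2.minAreaRect(cc)
    print("  plate",np.round(wld(np.add(mr[0],30),c,6.,360),4),np.round(np.array(mr[1])/6,1),mr[2])
    fl=np.zeros_like(m);cv2.drawContours(fl,[cc],-1,1,-1);fl=cv2.erode(fl,np.ones((21,21)))
    h=np.argwhere((fl>0)&(m==0))[:,::-1].astype(np.float32)
    if len(h)>30: s=cv2.minAreaRect(h);u,_,v=np.linalg.svd(h-h.mean(0));print("  slot",np.round(wld(np.add(h.mean(0),30),c,6.,360),4),np.array(s[1])/6,"yaw",np.degrees(np.arctan2(-v[0,0],-v[0,1])))
E
```

```text
wrist rim (np.float64(210.99583333333325), np.float64(0.5), np.float64(0.0)) (np.float64(208.31250000000009), np.float64(0.5), np.float64(0.5))
  plate [0.559 0.115] [38.3 35.1] 76.24693298339844
  slot [0.5587 0.1152] [24.36732992  5.23642095] yaw -165.70027
top rim (np.float64(341.77083333333326), np.float64(1.0), np.float64(0.5)) (np.float64(336.10833333333335), np.float64(0.5), np.float64(1.0))
  plate [0.5587 0.1144] [37.4 33.6] 76.30995178222656
  slot [0.5588 0.1146] [25.71498871  6.20494906] yaw -166.5485
scene rim (np.float64(257.5708333333333), np.float64(1.5), np.float64(0.0)) (np.float64(253.97083333333336), np.float64(2.0), np.float64(-0.5))
  plate [0.5554 0.109 ] [38.3 33.7] 76.40516662597656
  slot [0.5554 0.109 ] [24.77799479  5.92028872] yaw -166.18478
```

Rim centre is (0.558, 0.112) and slot yaw +13.8°, with all three views agreeing. Now I turn the tool by -38.8° and carry the cover over.

```bash
python3 -m creep '[[0,0,0,0,0,-9.7,-1],[0,0,0,0,0,-9.7,-1],[0,0,0,0,0,-9.7,-1],[0,0,0,0,0,-9.7,-1],[0,0,0,0,0,0,-1]]'; python3 -m creep '[[-3,15,0,0,0,0,-1],[-6,31,0,0,0,0,-1],[-6,31,0,0,0,0,-1],[-7,36,0,0,0,0,-1],[-7,36,0,0,0,0,-1],[-7,36,0,0,0,0,-1],[-7,36,0,0,0,0,-1],[-6,31,0,0,0,0,-1],[-6,31,0,0,0,0,-1],[-4,20,0,0,0,0,-1],[-1,11.5,0,0,0,0,-1],[0,0,0,0,0,0,-1]]'; python3 -m creep '[[0,0,0,0,0,0,-1],[0,0,0,0,0,0,-1]]'
python3 - <<'E'
from h import *
s=bot.read_state();R=s["orientation"];print(s["t"],s["ee_pos"],np.degrees(np.arctan2(R[1,0],R[0,0])),s["joint_pos"],s["width"],"to go",R.T@(np.array([.5578,.1122,.1106])-s["ee_pos"])*1000)
im=bot.get_image("scene");cv2.imwrite("pics/s4.png",im[80:380,150:550])
for l in bot.landmark_of("scene","cover")[:3]: print(l)
for l in bot.landmark_of("scene","stud")[:3]: print(l)
E
```

```text
t: 15.22
ee_pos: [0.5747, -0.2077, 0.1794]
orientation: [[-0.972, -0.236, -0.002], [-0.236, 0.972, 0.001], [0.002, 0.001, -1.0]]
contact_force: [0.4, -0.8, -3.3]
width: 0.0097
finger_force: 30.0
t: 16.73
ee_pos: [0.5586, 0.1121, 0.1806]
orientation: [[-0.971, -0.237, -0.0], [-0.237, 0.971, -0.0], [0.0, -0.0, -1.0]]
contact_force: [-0.3, -0.0, -3.7]
width: 0.0096
finger_force: 30.0
t: 16.98
ee_pos: [0.5589, 0.1111, 0.1806]
orientation: [[-0.972, -0.236, 0.0], [-0.236, 0.972, -0.0], [0.0, -0.0, -1.0]]
contact_force: [0.0, 0.4, -2.8]
width: 0.0096
finger_force: 30.0
16.975 [0.55889999 0.11114597 0.18062832] -166.32561146718714 [ 6.56994495e+00  2.26815396e+01  9.22006519e+01 -6.40097520e-03
  6.51172639e+01 -9.71017503e+01] 0.009608913673541958 to go [ 0.81941961  1.29132492 70.02819069]
{'point': [201.4, 262.9], 'confidence': 0.98}
{'point': [370.2, 236.2], 'confidence': 0.59}
{'point': [349.9, 218.5], 'confidence': 0.55}
{'point': [372.8, 208.7], 'confidence': 0.59}
{'point': [200.1, 250.3], 'confidence': 0.47}
{'point': [351.5, 205.6], 'confidence': 0.39}
```

View pics/s4.png

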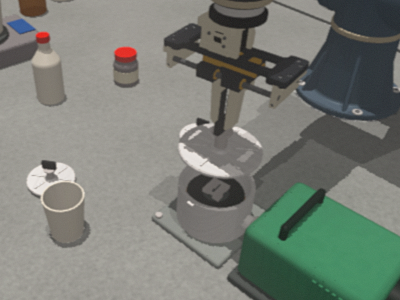

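The cover hangs level above the canister; the disc is at (220,149) in the crop and the can below at (215,205). Now lowering.

```bash
python3 -m creep '[[0.8,1.3,10,0,0,0,-1],[0,0,15,0,0,0,-1],[0,0,15,0,0,0,-1],[0,0,8,0,0,0,-1],[0,0,4,0,0,0,-1],[0,0,2,0,0,0,-1],[0,0,0,0,0,0,-1]]'; python3 -m creep '[[0,0,2,0,0,0,-1],[0,0,2,0,0,0,-1],[0,0,0,0,0,0,-1],[0,0,0,0,0,0,-1]]';python3 -m creep '[[0,0,2,0,0,0,-1],[0,0,2,0,0,0,-1],[0,0,0,0,0,0,-1],[0,0,0,0,0,0,-1]]';python3 -m creep '[[0,0,2,0,0,0,-1],[0,0,2,0,0,0,-1],[0,0,0,0,0,0,-1],[0,0,0,0,0,0,-1]]'
```

```text
t: 18.0
ee_pos: [0.5579, 0.1129, 0.1268]
orientation: [[-0.971, -0.237, 0.0], [-0.237, 0.971, 0.0], [-0.0, -0.0, -1.0]]
contact_force: [-0.1, 0.0, -3.6]
width: 0.0095
finger_force: 30.0
t: 18.5
ee_pos: [0.5578, 0.1129, 0.1227]
orientation: [[-0.971, -0.237, 0.0], [-0.237, 0.971, 0.0], [-0.0, -0.0, -1.0]]
contact_force: [-0.1, -0.5, -4.0]
width: 0.0092
finger_force: 30.0
t: 19.0
ee_pos: [0.5577, 0.1129, 0.1186]
orientation: [[-0.971, -0.237, 0.0], [-0.237, 0.971, 0.0], [-0.0, 0.0, -1.0]]
contact_force: [-0.0, 0.0, -3.0]
width: 0.0093
finger_force: 30.0
t: 19.5
ee_pos: [0.5577, 0.1129, 0.1146]
orientation: [[-0.971, -0.237, 0.0], [-0.237, 0.971, -0.0], [0.0, -0.0, -1.0]]
contact_force: [-0.9, 0.4, -3.6]
width: 0.0096
finger_force: 30.0
```

```bash
python3 -m creep '[[0,0,2,0,0,0,-1],[0,0,1,0,0,0,-1],[0,0,0,0,0,0,-1],[0,0,0,0,0,0,-1]]';python3 -m creep '[[0,0,1,0,0,0,-1],[0,0,1,0,0,0,-1],[0,0,0,0,0,0,-1],[0,0,0,0,0,0,-1]]'
```

```text
t: 20.0
ee_pos: [0.5577, 0.1129, 0.1117]
orientation: [[-0.971, -0.237, 0.0], [-0.237, 0.971, -0.0], [-0.0, -0.0, -1.0]]
contact_force: [-1.0, 0.0, -3.1]
width: 0.0094
finger_force: 30.0
t: 20.5
ee_pos: [0.5578, 0.113, 0.11]
orientation: [[-0.971, -0.237, 0.0], [-0.237, 0.971, 0.0], [-0.0, -0.0, -1.0]]
contact_force: [-2.0, -0.5, 3.7]
width: 0.0096
finger_force: 30.0
```

The cover is seated, with the force changing sign at TCP ≈ 110.6 mm. Now pressing gently.

```bash
python3 -m creep '[[0,0,1,0,0,0,-1],[0,0,1,0,0,0,-1],[0,0,0,0,0,0,-1],[0,0,0,0,0,0,-1]]';python3 -m creep '[[0,0,1,0,0,0,-1],[0,0,1,0,0,0,-1],[0,0,0,0,0,0,-1]]';python3 -m creep '[[0,0,1,0,0,0,-1],[0,0,0,0,0,0,-1],[0,0,0,0,0,0,-1]]'
```

```text
t: 21.0
ee_pos: [0.5578, 0.1129, 0.1077]
orientation: [[-0.971, -0.237, 0.0], [-0.237, 0.971, 0.0], [-0.0, -0.0, -1.0]]
contact_force: [-1.7, 0.8, 4.0]
width: 0.0099
finger_force: 30.0
t: 21.38
ee_pos: [0.5578, 0.1129, 0.1056]
orientation: [[-0.971, -0.237, 0.0], [-0.237, 0.971, 0.0], [-0.0, -0.0, -1.0]]
contact_force: [-0.4, 0.6, 6.1]
width: 0.0096
finger_force: 30.0
t: 21.75
ee_pos: [0.5578, 0.1129, 0.1047]
orientation: [[-0.971, -0.237, 0.0], [-0.237, 0.971, 0.0], [-0.0, 0.0, -1.0]]
contact_force: [-1.2, 0.5, 5.4]
width: 0.0096
finger_force: 30.0
```

```bash
python3 -m creep '[[0,0,1,0,0,0,-1],[0,0,1,0,0,0,-1],[0,0,0,0,0,0,-1]]';python3 -m creep '[[0,0,1,0,0,0,-1],[0,0,1,0,0,0,-1],[0,0,0,0,0,0,-1]]';python3 -m creep '[[0,0,1,0,0,0,-1],[0,0,0,0,0,0,-1],[0,0,0,0,0,0,-1]]'
```

```text
t: 22.12
ee_pos: [0.5578, 0.1129, 0.1027]
orientation: [[-0.971, -0.237, 0.0], [-0.237, 0.971, 0.0], [-0.0, -0.0, -1.0]]
contact_force: [-1.4, 0.3, 5.6]
width: 0.0097
finger_force: 30.0
t: 22.5
ee_pos: [0.5578, 0.1129, 0.1008]
orientation: [[-0.971, -0.237, 0.0], [-0.237, 0.971, 0.0], [-0.0, -0.0, -1.0]]
contact_force: [-2.0, -0.4, 6.5]
width: 0.0098
finger_force: 30.0
t: 22.88
ee_pos: [0.5578, 0.1129, 0.0999]
orientation: [[-0.971, -0.237, 0.0], [-0.237, 0.971, 0.0], [-0.0, -0.0, -1.0]]
contact_force: [-2.6, -0.7, 6.8]
width: 0.0099
finger_force: 30.0
```

Press is about 10.7 mm, deeper than any plate stop, so the bar is in the slot. Next I feel for the bottom.

```bash
python3 -m creep '[[0,0,1,0,0,0,-1],[0,0,0,0,0,0,-1],[0,0,0,0,0,0,-1]]';python3 -m creep '[[0,0,1,0,0,0,-1],[0,0,0,0,0,0,-1],[0,0,0,0,0,0,-1]]';python3 -m creep '[[0,0,0.7,0,0,0,-1],[0,0,0,0,0,0,-1],[0,0,0,0,0,0,-1]]'
```

```text
t: 23.25
ee_pos: [0.5578, 0.113, 0.0989]
orientation: [[-0.971, -0.237, 0.0], [-0.237, 0.971, 0.0], [-0.0, -0.0, -1.0]]
contact_force: [-2.3, -0.1, 8.0]
width: 0.0101
finger_force: 30.0
t: 23.62
ee_pos: [0.5578, 0.113, 0.0979]
orientation: [[-0.971, -0.237, 0.0], [-0.237, 0.971, 0.0], [-0.0, -0.0, -1.0]]
contact_force: [-2.7, -0.2, 7.6]
width: 0.0102
finger_force: 30.0
t: 24.0
ee_pos: [0.5578, 0.113, 0.0974]
orientation: [[-0.971, -0.237, 0.0], [-0.237, 0.971, 0.0], [-0.0, -0.0, -1.0]]
contact_force: [-3.5, -0.2, 9.0]
width: 0.0098
finger_force: 30.0
```

```bash
python3 -m creep '[[0,0,0.5,0,0,0,-1],[0,0,0,0,0,0,-1],[0,0,0,0,0,0,-1]]';python3 -m creep '[[0,0,0.5,0,0,0,-1],[0,0,0,0,0,0,-1],[0,0,0,0,0,0,-1]]'
```

```text
t: 24.38
ee_pos: [0.5579, 0.113, 0.0973]
orientation: [[-0.971, -0.237, 0.001], [-0.237, 0.971, 0.0], [-0.001, -0.0, -1.0]]
contact_force: [-5.9, -0.7, 13.8]
width: 0.0097
finger_force: 30.0
t: 24.75
ee_pos: [0.558, 0.113, 0.0973]
orientation: [[-0.971, -0.237, 0.001], [-0.237, 0.971, 0.0], [-0.001, -0.0, -1.0]]
contact_force: [-6.3, -0.0, 18.1]
width: 0.0099
finger_force: 30.0
```

The bottom is at TCP 97.3 mm. I back off 1.5 mm in command, so the bar sits about 0.5 mm above it, then turn clockwise in stages.

```bash
python3 -m creep '[[0,0,-1.5,0,0,0,-1],[0,0,0,0,0,0,-1],[0,0,0,0,0,0,-1]]'; python3 -m creep '[[0,0,0,0,0,5,-1],[0,0,0,0,0,5,-1],[0,0,0,0,0,5,-1],[0,0,0,0,0,5,-1],[0,0,0,0,0,0,-1]]'; python3 -c "
from bench import bot;print(bot.read_state()['torque'])"
```

```text
t: 25.12
ee_pos: [0.5579, 0.113, 0.0978]
orientation: [[-0.971, -0.237, 0.0], [-0.237, 0.971, 0.0], [-0.0, -0.0, -1.0]]
contact_force: [-1.4, -0.4, 7.3]
width: 0.0095
finger_force: 30.0
t: 25.75
ee_pos: [0.5579, 0.1132, 0.0978]
orientation: [[-0.994, 0.11, 0.001], [0.11, 0.994, 0.0], [-0.001, 0.0, -1.0]]
contact_force: [-1.5, 1.5, 8.9]
width: 0.0094
finger_force: 30.0
[0.33313376 0.26325695 0.02497133]
```

```bash
python3 -m creep '[[0,0,0,0,0,5,-1],[0,0,0,0,0,5,-1],[0,0,0,0,0,5,-1],[0,0,0,0,0,5,-1],[0,0,0,0,0,5,-1],[0,0,0,0,0,5,-1],[0,0,0,0,0,0,-1]]'; python3 -m creep '[[0,0,0,0,0,5,-1],[0,0,0,0,0,5,-1],[0,0,0,0,0,5,-1],[0,0,0,0,0,5,-1],[0,0,0,0,0,0,-1],[0,0,0,0,0,0,-1]]'; python3 -c "
from bench import bot;print(bot.read_state()['torque'])"
```

```text
t: 26.62
ee_pos: [0.558, 0.1134, 0.0979]
orientation: [[-0.805, 0.593, 0.001], [0.593, 0.805, 0.001], [-0.0, 0.001, -1.0]]
contact_force: [-2.0, 3.1, 7.8]
width: 0.0099
finger_force: 30.0
t: 27.38
ee_pos: [0.5582, 0.1136, 0.0979]
orientation: [[-0.555, 0.832, 0.001], [0.832, 0.555, 0.001], [0.0, 0.002, -1.0]]
contact_force: [-0.9, 4.1, 7.9]
width: 0.0096
finger_force: 30.0
[ 0.72153321  0.14599694 -0.05044954]
```

Turned 70° freely; 18° more, gently.

```bash
python3 -m creep '[[0,0,0,0,0,4,-1],[0,0,0,0,0,4,-1],[0,0,0,0,0,2,-1],[0,0,0,0,0,0,-1]]'; python3 -m creep '[[0,0,0,0,0,2,-1],[0,0,0,0,0,2,-1],[0,0,0,0,0,2,-1],[0,0,0,0,0,2,-1],[0,0,0,0,0,0,-1],[0,0,0,0,0,0,-1]]'; python3 -c "
from bench import bot;s=bot.read_state();print(s['torque'],s['joint_pos'])"
```

```text
t: 27.88
ee_pos: [0.5583, 0.1136, 0.098]
orientation: [[-0.402, 0.916, 0.002], [0.916, 0.402, 0.001], [0.0, 0.002, -1.0]]
contact_force: [-0.8, 4.9, 8.0]
width: 0.0096
finger_force: 30.0
t: 28.62
ee_pos: [0.5584, 0.1137, 0.098]
orientation: [[-0.271, 0.963, 0.002], [0.963, 0.271, 0.001], [0.001, 0.002, -1.0]]
contact_force: [-0.7, 4.6, 7.3]
width: 0.0095
finger_force: 30.0
[0.77148077 0.06197282 0.0131354 ] [ 6.79237345e+00  2.82949155e+01  9.64906384e+01  7.12352849e-02
  5.51074402e+01 -8.97196143e+00]
```

```bash
python3 -m creep '[[0,0,-1,0,0,0,-1],[0,0,-1,0,0,0,-1],[0,0,-1,0,0,0,-1],[0,0,0,0,0,0,-1],[0,0,0,0,0,0,-1]]'; python3 -m creep '[[0,0,-0.5,0,0,0,-1],[0,0,0,0,0,0,-1],[0,0,0,0,0,0,-1]]'
```

```text
t: 29.25
ee_pos: [0.5584, 0.1136, 0.1009]
orientation: [[-0.271, 0.963, 0.002], [0.963, 0.271, 0.001], [0.001, 0.002, -1.0]]
contact_force: [-0.7, 4.5, 7.0]
width: 0.0095
finger_force: 30.0
t: 29.62
ee_pos: [0.5584, 0.1136, 0.1014]
orientation: [[-0.271, 0.963, 0.002], [0.963, 0.271, 0.001], [0.001, 0.002, -1.0]]
contact_force: [-1.3, 4.5, 6.3]
width: 0.0094
finger_force: 30.0
```

```bash
python3 -m creep '[[0,0,-0.4,0,0,0,-1],[0,0,0,0,0,0,-1],[0,0,0,0,0,0,-1]]'; python3 -m creep '[[0,0,-0.4,0,0,0,-1],[0,0,0,0,0,0,-1],[0,0,0,0,0,0,-1]]'
```

```text
t: 30.0
ee_pos: [0.5583, 0.1136, 0.1016]
orientation: [[-0.271, 0.963, 0.002], [0.963, 0.271, 0.001], [0.001, 0.002, -1.0]]
contact_force: [1.8, 5.9, 3.9]
width: 0.0096
finger_force: 30.0
t: 30.38
ee_pos: [0.5583, 0.1136, 0.1016]
orientation: [[-0.271, 0.963, 0.001], [0.963, 0.271, 0.001], [0.001, 0.002, -1.0]]
contact_force: [2.0, 5.6, 0.3]
width: 0.0095
finger_force: 30.0
```

The bar bears on the notch roof: the height has stopped at 101.6 mm and the hand force is about 0. Release and retreat.

```bash
python3 -m creep '[[0,0,0,0,0,0,0],[0,0,0,0,0,0,0.5],[0,0,0,0,0,0,0.5],[0,0,0,0,0,0,0.5],[0,0,0,0,0,0,0.5],[0,0,0,0,0,0,0.5],[0,0,0,0,0,0,0.5]]'; python3 -m creep '[[0,0,-10,0,0,0,0.5],[0,0,-30,0,0,0,0.5],[0,0,-40,0,0,0,0.5],[0,0,-40,0,0,0,0.5],[0,0,-10,0,0,0,0.5],[0,0,0,0,0,0,0.5],[0,0,0,0,0,0,0.5]]'; python3 - <<'E'
from r import *
w=bot.get_image("wrist");s=bot.get_image("scene")
cs=bot.get_calibration("wrist");c0=bot.get_calibration("scene")
a=rect(w,cs["intrinsics"],cs["pose"],1,.096,(.5578,.1125),2.6,400);cv2.circle(a,(200,200),int(66*2.6),(0,0,255),1)
b=cv2.resize(s[150:330,270:450],(400,400),interpolation=2)
K=np.array(c0["intrinsics"]);T=np.array(c0["pose"])
for R,z in ((.066,.096),(.017,.1205)):
    q=[]
    for t in np.linspace(0,6.28,60):
        p=K@(T[:3,:3].T@(np.array([.5578+R*np.cos(t),.1125+R*np.sin(t),z])-T[:3,3]));q.append(((p[:2]/p[2]-[270,150]+.5)*400/180))
    cv2.polylines(b,[np.array(q).astype(np.int32)],True,(0,200,0),1)
cv2.imwrite("pics/fin.png",np.hstack([a,b]))
E
```

```text
t: 31.25
ee_pos: [0.5577, 0.1129, 0.1018]
orientation: [[-0.271, 0.963, 0.0], [0.963, 0.271, 0.0], [-0.0, 0.0, -1.0]]
contact_force: [0.4, 0.1, 0.2]
width: 0.0689
finger_force: 0.0
t: 32.12
ee_pos: [0.5571, 0.1128, 0.2303]
orientation: [[-0.271, 0.963, -0.002], [0.963, 0.271, -0.0], [0.0, -0.002, -1.0]]
contact_force: [-0.4, 0.2, 0.4]
width: 0.0697
finger_force: 0.0
```

View pics/fin.png

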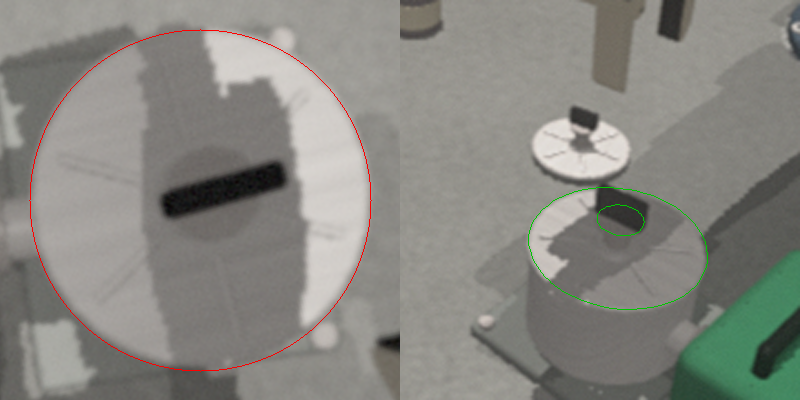

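The cover is flat and centred: its outline matches the 66 mm circle at z = 96 mm. The wing lies at a quarter turn and has stayed down, and nothing is touching it. Handing in.

```bash
python3 -c "
from bench import bot;print(bot.close_job())"
```

```text
the job is handed in; nothing more can be done
None
```

The cover is seated flat on the canister and its stud is pressed in, turned about 88° clockwise and holding itself down; I handed the job in at about 32 s, and the hand-in gave no verdict. My first grasp closed on nothing because the finger ends sit 20–30 mm short of the stated TCP, so I gripped again with the TCP 25 mm lower.

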